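Load and lock a power-module test bay

ROBOT

A 7-joint arm with a two-finger parallel gripper is mounted at the origin on the work surface. World frame = base frame: x ahead of the robot, y to its left, z up, the work surface at z = 0. Lengths are in m, angles in rad, forces in N, time in s.
With the tool pointing down it reaches from about 0.425 to 0.925 m from the base axis. Payload 6.8 kg.
Tool frame: the origin (TCP) lies on the front face of the gripper's body, between the roots of the fingers; the fingertips stand 73 mm ahead of it and the grasp point (between the pads) lies 54 mm ahead of it (env.nose_length is the distance from the TCP to the fingertips, in m); z points along the fingers, y is the direction in which the jaws open and shut (so a half turn about z gives the same grasp; the last joint's range is limited). The gripper opens to 85 mm and grips with 20 to 120 N. Pads are 22 mm wide; open, the fingers measure 114 mm over their backs; the gripper's body (76 mm by 85 mm) begins 54 mm behind the grasp point. The pads swing forward as they close: fully open they stand 13 mm farther back than shut.
Start: joints at [1.124, 0.477, 0.022, 1.555, -0.011, 1.109, -0.083], TCP at [0.224, -0.637, 0.304] pointing down, gripper open.
Joint ranges: [-2.96, 2.96], [-0.34, 2.1], [-1.41, 1.46], [0.24, 2.44], [-1.37, 4.51], [0.17, 1.92], [-2.96, 2.96]. Speed limits (rad/s): [2.39, 2.39, 3.14, 3.14, 3.14, 3.14, 3.14].

INTERFACE

Orientations are given as a unit quaternion [w, x, y, z].
In Python, from cell import env, kin, camera, calibration, job gives the robot as it stands. The module is installed in compiled form; this text tells all that it offers. Calls block until the motion is done:
- env.reach(position, orientation): joint-space move of the TCP to a pose.
- env.movel(position, velocity=0.15, rot=None, stop_force=None): straight line of the TCP; rot=None keeps the orientation; velocity is the mean speed in m/s. With stop_force (N) it stops when the force on the tool has changed by that much, and returns True; else False.
- env.goto_joints(angles): joint-space move.
- env.grip(opening, f_grip=None): finger opening in m; f_grip is the grip in N (None keeps the last); returns when the fingers have stopped.
- env.dwell(seconds).
- kin.inverse_kinematics(position, orientation): joint angles nearest the present ones, or None.
- env.get_state(): the state.
- camera(name): name is "scene" or "top"; returns (picture, depth): 400x640x3 uint8, blue, green, red; 400x640 float32, m along the optical axis (not along the pixel's ray), 0 where there is no reading.
- calibration(name): a dict with "fx", "fy", "cx", "cy" (pixels), "rvec" (rotation vector, rad) and "tvec" (3), from world to camera coordinates, as OpenCV has them. Camera axes: x right, y down, z forward; pixel columns grow to the right and rows downward; lengths in m; the calibration is good to about 2 mm. A picture is of the moment at which its call begins. calibration takes no time and is no camera call.
A pose or a line that the arm cannot do raises env.PlanningError and nothing moves.
- job.job_done(): hands the job in, once; it reports no verdict.
The state is a dict: "time": time; "qpos": joint angles; "joint_velocities": joint speeds; "joint_torque": joint torques, N m; "tcp_pos": TCP position; "orientation": TCP orientation; "force": force on the tool from outside, world axes, zero at the start; "torque": the same for the moment, N m; "opening": finger opening in m.
Only numpy, scipy, OpenCV 4.12 (cv2) and the standard library are available. Lean on these libraries where they do the work, as an engineer would, in place of code of your own. Each camera call takes 0.05 s, during which the arm holds its last target. There are 200 camera calls.

TASK

Get the test bay ready for a run: take the steel setting block out of it and put it in the grey tray, and stand every power module lying about on the bench upright in the bay, one to a pocket, square in the clamping channel. Then screw the lever bolt in clockwise until it is snug so that the jaw closes on the modules, fold its lever down flat, and finally push the bay's door shut until it seats on its catch. Leave the other things on the bench where they are.

Things in the scene. Friction and masses are not known exactly. Their poses are not given: they have to be found in the camera images.
- bay: grey open-topped test bay fixed to the bench, 162 x 290 mm on plan; floor plate 10 mm thick; back (+x) and side (+-y) walls 6 mm thick, tops 60 mm above the bench; the front (-x) is closed by the door. Origin: underside, midway between the side walls. x points from the door to the back wall, y to the left seen from the door. On its floor runs a clamping channel with four pockets along y.
- pocket0 (a point): middle of pocket 0's floor, at bay x = -2, y = -105 mm, 10 mm above the bench. A module's 40 mm side goes along bay x, its 30 mm side along y. Pockets are 36 mm wide along y, between ribs 4 mm thick and 6 mm high.
- pocket1 (a point): middle of pocket 1's floor, at bay x = -2, y = -65 mm, 10 mm above the bench. A module's 40 mm side goes along bay x, its 30 mm side along y. Pockets are 36 mm wide along y, between ribs 4 mm thick and 6 mm high. The setting block sits here at the start.
- pocket2 (a point): middle of pocket 2's floor, at bay x = -2, y = -25 mm, 10 mm above the bench. A module's 40 mm side goes along bay x, its 30 mm side along y. Pockets are 36 mm wide along y, between ribs 4 mm thick and 6 mm high.
- pocket3 (a point): middle of pocket 3's floor, at bay x = -2, y = 15 mm, 10 mm above the bench. A module's 40 mm side goes along bay x, its 30 mm side along y. Pockets are 36 mm wide along y, between ribs 4 mm thick and 6 mm high.
- jaw (a joint): travel of the channel's movable front jaw towards bay +x, m: 1.7 mm per rad of joint bolt. Its face stands at bay x = -29 mm + this value (-20.5 mm when the bolt is snug); the fixed fence faces it with its face at x = +20 mm. Jaw and fence are bars 12 mm thick, 12 mm high above the floor plate: grip things in the channel above them.
- bolt_axis (a point): point on the lever bolt's vertical axis, at bay x = -20, y = +85 mm, 32 mm above the bench. The raised lever's top stands up to 111 mm above the bench: carry things clear of it (fixed to the bay; its axes are those of the bay)
- bolt (a joint): turn of the lever bolt, rad, growing clockwise as seen from above (tightening); 5.0 is hard against its stop (snug), it starts at 0.6 to 1.6. It sinks 1.2 mm per rad, draws the jaw in, needs about 0.1 N m and stays where it is left. Turn it by pinching the raised lever across its 8 mm from above, in several grasps.
- lever (a joint): fold of the lever, rad: 0 straight up on the bolt's axis, 1.57 flat. Black blade 8 mm thick, 20 wide, 58 long from its pivot, which is on the bolt's axis 53 mm - 1.2 mm per rad of joint bolt above the bench. It folds to its flat side, in the direction of yaw (5.0 - joint bolt) in the bay's frame (bay +x when snug). Stiff (0.04 N m), stays as left: push over, press down.
- door (a joint): opening of the door, rad: 0 shut, growing as it opens towards -x; starts at 0.5 to 1.0. Clear panel in a dark frame, 272 mm long, from 5 to 65 mm above the bench, 8 mm thick, on a vertical hinge at the bay's front right (-y) corner. Light friction, stays as left; in the last 0.06 rad a sprung ball must be passed (about 4 N at the free edge), then pulls it home.
- door_hinge (a point): on the door's hinge axis, at bay x = -79, y = -136 mm, 35 mm above the bench (fixed to the bay; its axes are those of the bay)
- door_edge (a point): point on the door's outer (pushing) face near its free end, 240 mm from the hinge, 35 mm above the bench. Its x is at right angles to the panel and points the way to push it shut; its y runs from the hinge to the free end
- module1: a power module: upright block 40 x 30 x 46 mm (x, y, z), lower part black plastic, upper part aluminium cooling fins; 0.12 kg, hidden variation. Same either way round. Origin: centre of its underside. Sits upright on its flat underside. May be absent (None).
- module2: a power module: upright block 40 x 30 x 46 mm (x, y, z), lower part black plastic, upper part aluminium cooling fins; 0.12 kg, hidden variation. Same either way round. Origin: centre of its underside. Sits upright on its flat underside. May be absent (None).
- module3: a power module: upright block 40 x 30 x 46 mm (x, y, z), lower part black plastic, upper part aluminium cooling fins; 0.12 kg, hidden variation. Same either way round. Origin: centre of its underside. Sits upright on its flat underside. May be absent (None).
- module4: a power module: upright block 40 x 30 x 46 mm (x, y, z), lower part black plastic, upper part aluminium cooling fins; 0.12 kg, hidden variation. Same either way round. Origin: centre of its underside. Sits upright on its flat underside. May be absent (None).
- setting_block: steel setting block: base 38 x 30 x 14 mm (x, y, z) with an upright tab on its middle, 12 mm thick along x, 26 mm wide along y, rising to 46 mm; 0.16 kg. Origin: centre of the underside. Pinch the tab across its 12 mm.
- tray: grey open tray fixed to the bench, 120 x 120 x 25 mm, walls and floor 4 mm. Origin: centre of the underside.
- meter: bystander: yellow multimeter lying flat, 150 x 75 x 38 mm
- meter2: bystander: second yellow multimeter, same size
- solder_spool: bystander: steel-coloured spool, 44 mm across, 33 mm high
- flux_jar: bystander: small jar, 42 mm across, 45 mm high
- screwdriver: bystander: screwdriver 170 mm long
- tip_cleaner: bystander: brass pot 70 mm across, 50 mm high

How it is judged:
On the way, in this order (a step that is already met when the one before it is completed fails the run):
1. the setting block is in the tray and every module stands in a pocket (x of setting_block in the frame of tray between -0.056 and 0.056 m and y of setting_block in the frame of tray between -0.056 and 0.056 m and z of setting_block in the frame of tray below 0.045 m and x of module1 in the frame of bay between -0.012 and 0.005 m and y of module1 in the frame of bay between -0.112 and 0.022 m and z of module1 in the frame of bay between 0.006 and 0.0135 m and angle between the x axis of each of module1, module2, module3, module4 and the x axis of bay, either way round below 0.15 rad and angle between each of module1, module2, module3, module4's own z axis and vertical below 0.1 rad and x of module2 in the frame of bay between -0.012 and 0.005 m and y of module2 in the frame of bay between -0.112 and 0.022 m and z of module2 in the frame of bay between 0.006 and 0.0135 m and x of module3 in the frame of bay between -0.012 and 0.005 m and y of module3 in the frame of bay between -0.112 and 0.022 m and z of module3 in the frame of bay between 0.006 and 0.0135 m and x of module4 in the frame of bay between -0.012 and 0.005 m and y of module4 in the frame of bay between -0.112 and 0.022 m and z of module4 in the frame of bay between 0.006 and 0.0135 m), for 0.2 s.
2. the lever bolt is screwed in snug while its lever is still up (value of joint bolt above 4.8 rad and value of joint lever below 0.8 rad), for 0.2 s.
3. the lever is folded down flat (value of joint lever above 1.42 rad and value of joint bolt above 4.8 rad), for 0.2 s.
4. the door is shut on its catch (value of joint door below 0.015 rad), for 0.2 s.
At the end, for the whole second after the job is handed in: setting block in the tray; every module upright (0.1 rad) and square (0.15 rad) on the floor of its pocket, with its centre from 4 mm in front to 5 mm behind the middle of the closed channel; bolt above 4.8 of 5.0 rad; lever folded past 1.42 rad; door within 0.015 rad of shut; all at rest (all of step 1 and all of step 3 and x of each of module1, module2, module3, module4 in the frame of bay above -0.004 m and value of joint door below 0.015 rad and linear speed of each of module1, module2, module3, module4, setting_block below 0.02 m/s); the robot touches nothing.
It fails at once if a bystander is pushed more than 4 cm from its place (distance of any of meter, meter2, solder_spool, flux_jar, screwdriver, tip_cleaner from where it was at the start of the episode above 0.04 m).
Of module1, module2, module3, module4 only 2 to 4 are there at a start; the rules pass over those that are not, and their reading is None.
At some moment in a run one of module1, module2, module3, module4 may be knocked a few centimetres aside while the robot is not near it.
Once in a run the grip may slacken for a moment while it holds something.
It also fails if it takes over 210 s, if anything falls off the work surface, if the arm or the gripper's body presses on something with over 40 N, if the wrist force passes 120 N, or if a joint passes its speed limit or range.

## Working session

There is one attempt and no reset: what is moved stays moved. The work goes in short steps, each a Python script; the robot and the scene stay as the last script left them, time stands still between calls to the robot, and variables do not carry over. Pictures are saved under pics/ and viewed, about 12 in all and at most 16, crops included, and the job is handed in when it is done.

```bash
mkdir -p pics; ls; python3 - <<'E'
from cell import env,camera,calibration
import cv2,numpy as np
for n in("scene","top"):
    p,d=camera(n); cv2.imwrite(f"pics/{n}0.png",p); np.save(f"pics/{n}0.npy",d)
    c=calibration(n); print(n,c); R=cv2.Rodrigues(np.array(c["rvec"],float))[0]; print(-R.T@np.array(c["tvec"]).ravel())
s=env.get_state(); print(s["time"],s["tcp_pos"],s["orientation"],s["opening"],env.nose_length)
E
```

```text
pics
scene {'fx': 454.23811509466714, 'fy': 454.23811509466714, 'cx': 321.0589843422591, 'cy': 203.7338454093333, 'rvec': array([ 1.85355853,  1.53154731, -0.70831232]), 'tvec': array([-0.2076434 , -0.28548333,  1.76174209])}
[ 1.52578864 -0.05699752  0.94713885]
top {'fx': 423.3876339314225, 'fy': 423.3876339314225, 'cx': 322.3792611900278, 'cy': 198.2957735286994, 'rvec': array([ 2.22289955, -2.2042431 ,  0.06658801]), 'tvec': array([0.07549008, 0.50347696, 1.38662967])}
[0.45048962 0.11120729 1.4023629 ]
0.1 [ 0.22418741 -0.63625634  0.30301107] [-7.89970412e-04  9.85684035e-01  1.68601048e-01 -2.12936319e-04] 0.08527189496304471 0.0726
```

View pics/top0.png

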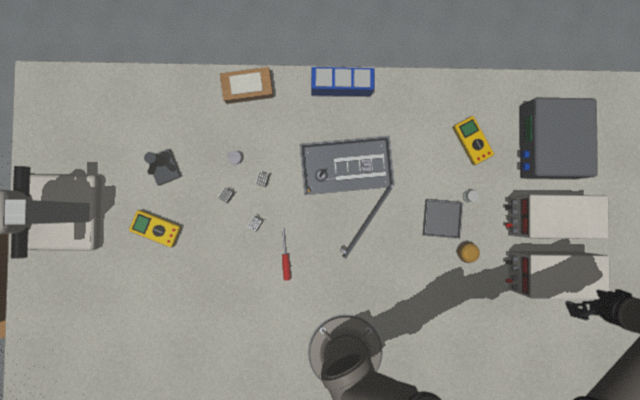

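View pics/scene0.png

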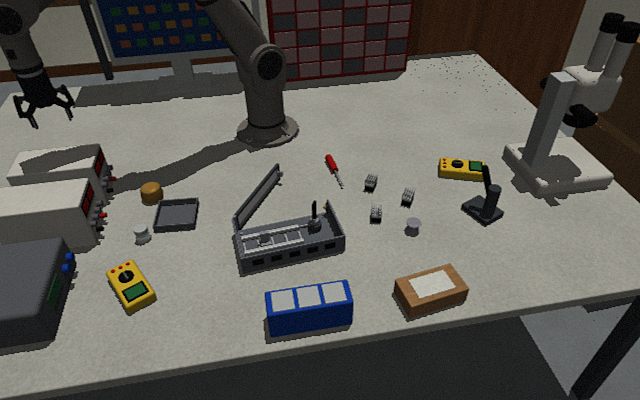

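Top view: the bay is around (348,165), with its open door running to (345,253). Three modules are visible at (227,195), (263,179) and (257,222). The tray is at (442,218) and the screwdriver at (286,255). The scene view also shows three modules, at (371,183), (408,197) and (376,213).

```bash
cat > vis.py <<'E'
import cv2,numpy as np
from cell import camera,calibration
def cloud(n,pd=None):
    p,d=pd or camera(n); c=calibration(n); R=cv2.Rodrigues(np.array(c["rvec"],float))[0]
    v,u=np.mgrid[:400,:640]
    P=np.stack([(u-c["cx"])/c["fx"]*d,(v-c["cy"])/c["fy"]*d,d],-1)
    W=(P-np.array(c["tvec"]).ravel())@R
    W[d<=0]=np.nan
    return p,W
def proj(n,pts):
    c=calibration(n); K=np.array([[c["fx"],0,c["cx"]],[0,c["fy"],c["cy"]],[0,0,1]])
    return cv2.projectPoints(np.array(pts,float).reshape(-1,3),np.array(c["rvec"],float),np.array(c["tvec"],float),K,None)[0].reshape(-1,2)
E
python3 - <<'E'
import cv2,numpy as np
from vis import *
C={}
for n in("top","scene"):
    p=cv2.imread(f"pics/{n}0.png"); d=np.load(f"pics/{n}0.npy"); C[n]=cloud(n,(p,d))
p,W=C["top"]
def near(u,v,r): 
    return W[v-r:v+r+1,u-r:u+r+1].reshape(-1,3)
print("bench z",np.nanmedian(W[280:300,150:300,2]), np.nanmedian(C["scene"][1][150:170,380:450,2]))
h=W[...,2]
for lab,(x0,x1,y0,y1,z0,z1) in dict(mods=(215,275,168,235,.03,.06),bay=(290,400,125,200,.052,.064),door=(335,395,185,262,.04,.075),tray=(415,470,190,245,.015,.035)).items():
    m=np.zeros(h.shape,np.uint8); m[y0:y1,x0:x1]=((h>z0)&(h<z1))[y0:y1,x0:x1]
    k,L,S,_=cv2.connectedComponentsWithStats(m)
    for i in range(1,k):
        if S[i,4]<12: continue
        q=W[L==i]; r=cv2.minAreaRect((q[:,:2]*1000).astype(np.float32))
        print(lab,S[i,4],"c",np.round(r[0],1),"sz",np.round(r[1],1),"ang",round(r[2],1),"mean",np.round(q.mean(0)*1000,1),"zmax",round(q[:,2].max(),4))
a=cv2.resize(C["top"][0][125:265,205:405],None,fx=4,fy=4,interpolation=cv2.INTER_CUBIC); cv2.imwrite("pics/t0z.png",a)
E
```

```text
bench z -0.0017025501795276308 0.0011343323924377664
mods 90 c [562.2 277.2] sz [30.7 39.4] ang 75.1 mean [562.  276.7  40.9] zmax 0.0526
mods 101 c [509.1 392.8] sz [31.  39.8] ang 61.9 mean [509.7 393.6  40.8] zmax 0.0495
mods 81 c [417.7 299.1] sz [30.2 39.1] ang 59.9 mean [417.8 298.7  41.9] zmax 0.0497
bay 397 c [600.1   2.5] sz [181.2 290.5] ang 5.9 mean [642.3  -3.1  58. ] zmax 0.064
bay 23 c [612.8 -61.2] sz [11.2 25. ] ang 8.1 mean [612.5 -61.4  55.2] zmax 0.0599
door 339 c [435.8 -59.4] sz [ 28.3 281.9] ang 56.7 mean [425.1 -61.4  61. ] zmax 0.0718
tray 26 c [ 511.9 -394.6] sz [36.8 14.5] ang 7.3 mean [ 514.2 -394.    22.4] zmax 0.0344
tray 221 c [ 438.4 -316.5] sz [123.  119.6] ang 85.4 mean [ 437.8 -317.1   21.7] zmax 0.0317
tray 16 c [ 360.7 -389.3] sz [ 4.  26.9] ang 15.1 mean [ 360.4 -388.9   25.3] zmax 0.035
```

View pics/t0z.png

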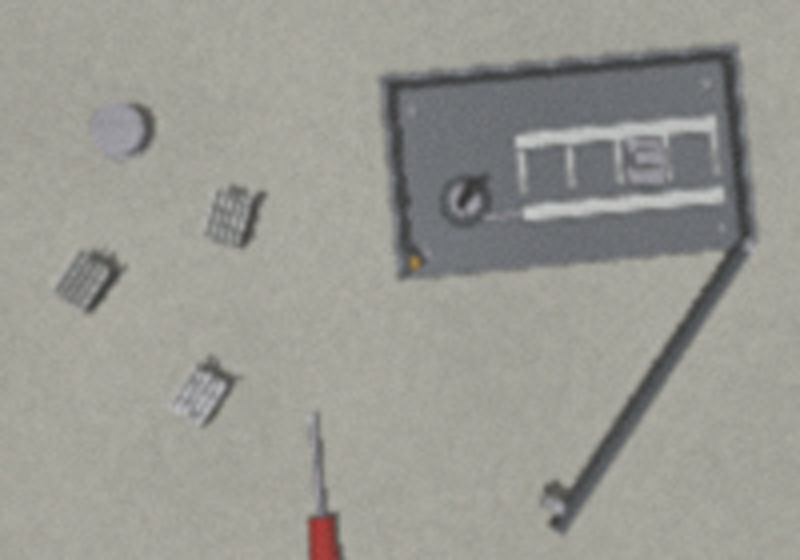

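The zoom shows the setting block in the third pocket from the left (pocket 1), the bolt and lever at zoom (465,200), the hinge at (748,243), and the free end of the door at (560,525). Next I'll fit the bay pose and all the objects with both cameras.

```bash
cat > loc.py <<'E'
from vis import *
from scipy.optimize import least_squares
def fit_bay(W,z0=.054,z1=.066):
    q=W.reshape(-1,3); q=q[np.isfinite(q).all(1)]
    def res(p,q):
        c,s=np.cos(p[2]),np.sin(p[2]); d=q[:,:2]-p[:2]; x=c*d[:,0]+s*d[:,1]; y=-s*d[:,0]+c*d[:,1]
        b=np.hypot(x-.078,np.maximum(abs(y)-.142,0)); w=np.hypot(abs(y)-.142,np.maximum(np.maximum(-.06-x,x-.078),0))
        return np.minimum(b,w)
    p=np.array([.606,.002,.085])
    sel=q[(q[:,2]>z0)&(q[:,2]<z1)]
    for t in(.03,.012,.008):
        g=sel[res(p,sel)<t]; p=least_squares(res,p,args=(g,),loss="soft_l1",f_scale=.003).x
    return p,len(g)
def blob(W,c,r,z0,z1):
    q=W.reshape(-1,3); q=q[np.isfinite(q).all(1)]
    return q[(np.hypot(q[:,0]-c[0],q[:,1]-c[1])<r)&(q[:,2]>z0)&(q[:,2]<z1)]
def rect(q):
    (cx,cy),(a,b),t=cv2.minAreaRect((q[:,:2]*1000).astype(np.float32)); t=np.radians(t)
    if a<b: t-=np.pi/2; a,b=b,a
    return np.array([cx/1000,cy/1000,(t+np.pi/2)%np.pi-np.pi/2]),(round(a,1),round(b,1))  # yaw of long side
MODS=[(.562,.277),(.509,.393),(.418,.299)]
def find_mod(Ws,c,r=.035):
    return [rect(blob(W,c,r,.034,.056)) for W in Ws]
E
python3 - <<'E'
from loc import *
C={n:cloud(n,(cv2.imread(f"pics/{n}0.png"),np.load(f"pics/{n}0.npy"))) for n in("top","scene")}
np.set_printoptions(precision=4,suppress=True)
for n in C:
    W=C[n][1]; p,k=fit_bay(W); print(n,"bay",p,k)
    c,s=np.cos(p[2]),np.sin(p[2]); R=np.array([[c,-s],[s,c]])
    for m in MODS: print("  mod",rect(blob(W,m,.035,.034,.056)))
    t=p[:2]+R@[-.002,-.065]; q=blob(W,t,.02,.046,.065); print("  tab",(q.mean(0)[:2]-p[:2])@R,len(q))
    b=p[:2]+R@[-.02,.085]; q=blob(W,b,.03,.075,.125); L=(q[:,:2]-p[:2])@R; print("  lever",L.mean(0),len(q),q[:,2].max(),rect(np.c_[L,L[:,0]]))
    print("  hinge",p[:2]+R@[-.079,-.136])
    print("  tray",rect(blob(W,(.438,-.3165),.09,.017,.034)))
    for nm,xy,r in(("door",p[:2]+R@[-.079,-.136],.3),):
        q=blob(W,xy,r,.052,.072); L=(q[:,:2]-p[:2])@R; L=L[(L[:,0]<-.09)]; 
        l=cv2.fitLine(L.astype(np.float32),cv2.DIST_HUBER,0,.01,.01).ravel(); print("  door",l,"open",np.pi/2-abs(np.arctan2(l[0],l[1])), np.arctan2(abs(l[0]),abs(l[1])))
E
```

```text
top bay [0.6091 0.004  0.1051] 331
  mod (array([ 0.5621,  0.2772, -0.2554]), (39.4, 30.7))
  mod (array([ 0.5088,  0.3929, -0.4913]), (39.1, 31.0))
  mod (array([ 0.4177,  0.2991, -0.5245]), (39.1, 30.2))
  tab [-0.0031 -0.0665] 34
  lever [-0.0237  0.0855] 21 0.11325581364279877 (array([-0.0224,  0.0849, -0.6191]), (19.9, 8.1))
  hinge [ 0.5448 -0.1395]
  tray (array([ 0.4384, -0.3165,  1.4898]), (123.0, 119.6))
  door [ 0.7733 -0.6341 -0.1576 -0.0733] open -0.6867806 0.8840158
scene bay [0.6126 0.0028 0.1016] 545
  mod (array([ 0.5639,  0.2764, -0.2705]), (47.6, 29.9))
  mod (array([ 0.5109,  0.393 , -0.5755]), (44.5, 30.5))
  mod (array([ 0.4196,  0.2982, -0.5763]), (48.0, 31.6))
  tab [-0.0016 -0.0653] 55
  lever [-0.0208  0.0842] 61 0.11282883304504102 (array([-0.0233,  0.085 , -0.6365]), (24.1, 8.5))
  hinge [ 0.5478 -0.1405]
  tray (array([ 0.4401, -0.3173, -0.0869]), (127.4, 120.9))
  door [ 0.7785 -0.6277 -0.164  -0.0659] open -0.6785642 0.89223206
```

```bash
cat > rob.py <<'E'
import numpy as np
from scipy.spatial.transform import Rotation as Rn
from cell import env,kin
BAY=np.array([.6108,.0034,.1035])
def b2w(x,y):
    c,s=np.cos(BAY[2]),np.sin(BAY[2]); return BAY[:2]+[c*x-s*y,s*x+c*y]
def quat(a):   # tool down, jaw axis y at world yaw a
    y=np.array([np.cos(a),np.sin(a),0]); z=np.array([0,0,-1.])
    q=Rn.from_matrix(np.c_[np.cross(y,z),y,z]).as_quat(); return q[[3,0,1,2]]
def pick_yaw(xy,z,a):  # of the two equal grasps the one with the smaller wrist angle
    best=[]
    for b in(a,a+np.pi):
        q=kin.inverse_kinematics([*xy,z],quat(b))
        if q is not None: best.append((abs(q[6]),b))
    return min(best)[1]
def up(z,v=.25):
    p=env.get_state()["tcp_pos"]; env.movel([p[0],p[1],z],v)
def go(xy,z,a): env.reach([*xy,z],quat(a))
def st(msg=""):
    s=env.get_state(); print(msg,"t",round(s["time"],2),"p",np.round(s["tcp_pos"],4),"F",np.round(s["force"],1),"T",np.round(s["torque"],2),"op",round(s["opening"],4)); return s
E
python3 - <<'E'
from rob import *
xy=b2w(-.002,-.065); a=pick_yaw(xy,.101,BAY[2]); print(xy,a)
env.grip(.045,40); 
go(xy,.21,a); st("over")
env.movel([*xy,.102],.12,stop_force=10); st("down")
env.grip(0,40); st("gripped")
up(.20); st("up")
t=np.array([.439,-.317]); at=pick_yaw(t,.15,BAY[2])
env.movel([*t,.20],.2,rot=quat(at)); s=st("over tray")
if s["opening"]>.006:
    print(env.movel([*t,.098],.12,stop_force=8)); st("placed"); env.grip(.045); up(.2); st("end")
E
```

```text
[ 0.6155262  -0.06145879] 0.1035
over t 3.07 p [ 0.6155 -0.0631  0.21  ] F [-0.3 -0.2 -0.6] T [ 0.03  0.01 -0.02] op 0.045
down t 4.12 p [ 0.6161 -0.0614  0.1028] F [ 0.2 -0.1 -0.6] T [ 0.02 -0.    0.02] op 0.0449
gripped t 4.51 p [ 0.6147 -0.0617  0.1027] F [-4.3  0.4  5.6] T [-0.07  0.93 -0.01] op 0.0108
up t 5.05 p [ 0.6147 -0.0619  0.2004] F [-0.4 -0.9 -2.6] T [-0.02  0.02  0.05] op 0.0112
over tray t 6.75 p [ 0.4397 -0.316   0.2001] F [-0.2 -0.2 -1.6] T [ 0.07  0.01 -0.  ] op 0.0113
True
placed t 7.62 p [ 0.4381 -0.3162  0.0966] F [-0.2  0.3  6.6] T [0.09 0.13 0.02] op 0.0114
end t 8.61 p [ 0.4368 -0.3159  0.2004] F [-0.3 -0.4 -0.7] T [-0.01  0.    0.07] op 0.0453
```

```bash
cat > mods.py <<'E'
import sys
from loc import *
from rob import *
def do(c,pocket_y):
    _,W=cloud("top")
    q=blob(W,c,.075,.034,.056); q=blob(q[:,None],np.median(q[:,:2],0),.033,.034,.056) if len(q)>30 else q
    m,sz=rect(q); print("mod",np.round(m,4),sz,len(q))
    if not(36<sz[0]<46 and 26<sz[1]<36): print("bad measure"); return False
    xy=m[:2]; a=pick_yaw(xy,.09,m[2])
    env.grip(.062,50); go(xy,.19,a)
    env.movel([*xy,.0895],.12,stop_force=10); st("down")
    env.grip(.0,50); s=st("grip")
    up(.225)
    t=b2w(-.003,pocket_y)
    b=BAY[2]; b=b+np.pi*round((a-b)/np.pi)
    env.movel([*t,.225],.2,rot=quat(b)); s=st("over")
    if not .036<s["opening"]<.044: print("LOST"); return False
    env.movel([*t,.112],.15); print("touch",env.movel([*t,.0975],.05,stop_force=6)); s=st("placed")
    env.grip(.060); up(.2); st("end"); return True
E
python3 - <<'E'
from mods import *
print(do(MODS[2],-.105))
E
```

```text
mod [ 0.4178  0.2989 -0.5299] (38.7, 29.9) 72
down t 12.16 p [0.418  0.2993 0.0901] F [-0.1 -0.8 -0.5] T [ 0.06 -0.06  0.03] op 0.0621
grip t 12.48 p [0.4182 0.2993 0.0904] F [ 0.1 -1.4  6.4] T [-0.22  0.2   0.03] op 0.0391
over t 15.57 p [ 0.6184 -0.1006  0.2251] F [-0.5  0.1 -2.1] T [ 0.04  0.03 -0.06] op 0.0395
touch True
placed t 16.68 p [ 0.6189 -0.1007  0.1123] F [-2.7 -0.3  9.4] T [-0.21  0.53 -0.01] op 0.0395
end t 17.52 p [ 0.6175 -0.1014  0.2009] F [-0.9 -0.8 -1. ] T [ 0.   -0.04  0.04] op 0.0597
True
```

```bash
python3 - <<'E'
from loc import *
from rob import *
np.set_printoptions(precision=4,suppress=True)
ims=[]
for n in("top","scene"):
    p,W=cloud(n); np.save(f"pics/{n}1.npy",W)
    (u0,u1,v0,v1)=(290,400,125,205) if n=="top" else (225,355,180,280)
    ims.append(cv2.resize(p[v0:v1,u0:u1],(600,440 if n=="top" else 460),interpolation=cv2.INTER_CUBIC)[:300+160])
    q=blob(W,b2w(-.002,-.105),.03,.035,.08); c,s=np.cos(BAY[2]),np.sin(BAY[2]); L=(q[:,:2]-BAY[:2])@np.array([[c,-s],[s,c]])
    print(n,len(q),"z",np.percentile(q[:,2],[5,25,50,75,95]),rect(np.c_[L,L[:,0]]),L.mean(0), fit_bay(W)[0])
for i,im in enumerate(ims): cv2.imwrite(f"pics/p1_{i}.png",im)
E
```

```text
top 87 z [0.038  0.0442 0.0503 0.0574 0.0637] (array([-0.0089, -0.0999,  0.0064]), (43.9, 22.3)) [-0.0111 -0.0987] [0.609  0.0038 0.104 ]
scene 154 z [0.0367 0.0414 0.0476 0.0585 0.0653] (array([-0.0068, -0.106 ,  0.0069]), (47.1, 30.0)) [ 0.0001 -0.1054] [0.6123 0.0028 0.1033]
```

View pics/p1_0.png

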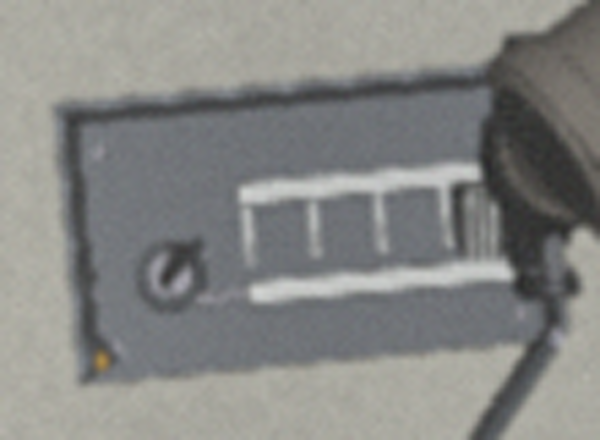

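View pics/p1_1.png

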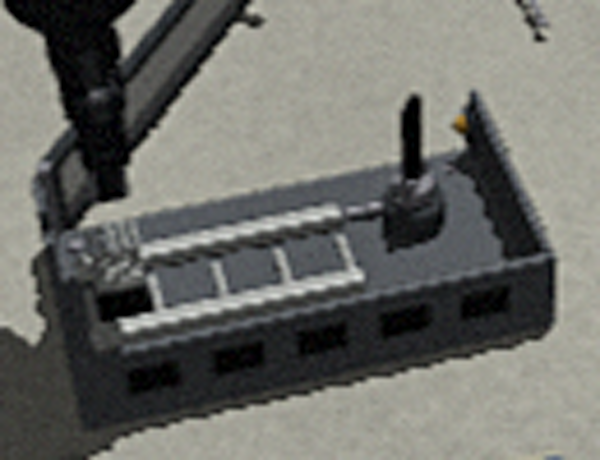

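The module at crop (105,260) in the scene view sits towards the front jaw and may be perched on it. The arm hides part of it, so I'll move the arm clear and re-measure.

```bash
python3 - <<'E'
from loc import *
from rob import *
np.set_printoptions(precision=4,suppress=True)
go([.45,.2],.25,BAY[2])
for n in("top","scene"):
    p,W=cloud(n); np.save(f"pics/{n}2.npy",W)
    (u0,u1,v0,v1)=(290,400,125,205) if n=="top" else (225,355,180,280)
    cv2.imwrite(f"pics/p2_{n}.png",cv2.resize(p[v0:v1,u0:u1],(600,450),interpolation=cv2.INTER_CUBIC))
    c,s=np.cos(BAY[2]),np.sin(BAY[2]); R=np.array([[c,-s],[s,c]])
    q=blob(W,b2w(-.004,-.105),.035,.03,.08); L=(q[:,:2]-BAY[:2])@R; k=abs(L[:,1]+.105)<.02
    L=L[k]; z=q[k,2]
    for x0 in np.arange(-.035,.03,.005):
        m=(L[:,0]>=x0)&(L[:,0]<x0+.005)
        if m.sum(): print(n,round(x0,3),m.sum(),np.round([np.median(z[m]),z[m].max()],4))
    t=z>np.percentile(z,40); print(rect(np.c_[L[t],z[t]]))
    # fence and jaw bars
    q=blob(W,b2w(0,.0),.03,.018,.028); L=(q[:,:2]-BAY[:2])@R; print("bars x: jaw",L[L[:,0]<0].mean(0),"fence",L[L[:,0]>0].mean(0))
E
```

```text
top -0.035 9 [0.0553 0.0589]
top -0.03 16 [0.0484 0.0581]
top -0.025 18 [0.0504 0.0584]
top -0.02 16 [0.0534 0.0634]
top -0.015 17 [0.0547 0.0624]
top -0.01 18 [0.0529 0.0653]
top -0.005 16 [0.0552 0.0625]
top 0.0 16 [0.0561 0.0709]
top 0.005 13 [0.0465 0.0554]
top 0.01 9 [0.0326 0.0386]
(array([-0.0133, -0.104 , -0.0548]), (42.9, 30.2))
bars x: jaw [-0.0089 -0.0057] fence [ 0.0202 -0.0015]
scene -0.035 3 [0.0562 0.0564]
scene -0.03 7 [0.0452 0.0609]
scene -0.025 10 [0.0479 0.0609]
scene -0.02 14 [0.0446 0.0631]
scene -0.015 7 [0.0548 0.0634]
scene -0.01 11 [0.0614 0.066 ]
scene -0.005 10 [0.0457 0.0668]
scene 0.0 16 [0.0588 0.0678]
scene 0.005 34 [0.0518 0.0665]
scene 0.01 49 [0.0406 0.0525]
scene 0.015 14 [0.0333 0.0421]
scene 0.02 1 [0.0324 0.0324]
(array([-0.009 , -0.1058, -0.0083]), (46.8, 29.6))
bars x: jaw [-0.0199 -0.003 ] fence [0.0222 0.0007]
```

View pics/p2_scene.png

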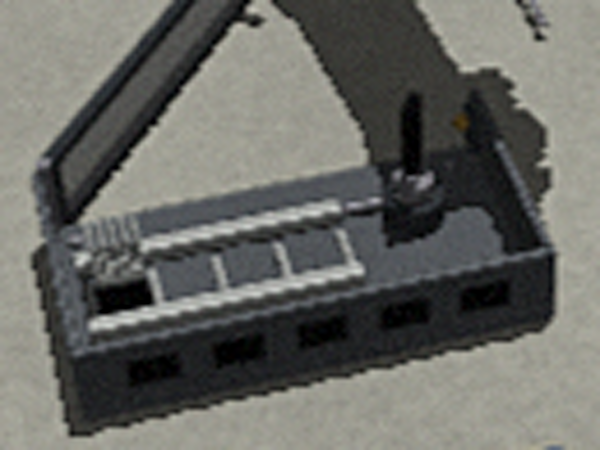

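The module rises towards +x, from 0.057 to 0.067. That suggests its rear bottom edge is resting on the fence, so my bay x is a few mm too large. I'll check against the bright bars directly.

```bash
python3 - <<'E'
from loc import *
from rob import *
np.set_printoptions(precision=4,suppress=True)
c,s=np.cos(BAY[2]),np.sin(BAY[2]); R=np.array([[c,-s],[s,c]])
for n in("top","scene"):
    W=np.load(f"pics/{n}0.npy"); p,W=cloud(n,(cv2.imread(f"pics/{n}0.png"),W))
    L=(W[...,:2]-BAY[:2])@R; g=p.min(-1)
    reg=(L[...,1]>-.12)&(L[...,1]<.03)&(g>150)&(abs(L[...,0])<.06)
    # drop block region
    reg&=~((abs(L[...,1]+.065)<.02))
    # put on z=22 plane by ray: report x directly and z
    for nm,k in(("fence",L[...,0]>.008),("jaw",L[...,0]<-.015)):
        m=reg&k; x=L[...,0][m]; print(n,nm,m.sum(),"x",np.round([np.percentile(x,5),np.median(x),np.percentile(x,95)],4),"z",np.round(np.median(W[...,2][m]),4),"yr",np.percentile(L[...,1][m],[2,98]), "slope",np.polyfit(L[...,1][m],x,1)[0])
    m=reg&(L[...,0]>-.012)&(L[...,0]<.005)&True
    y=np.sort(L[...,1][m]); print("ribs y",y)
E
```

```text
top fence 113 x [0.0166 0.0217 0.0267] z 0.0202 yr [-0.1182  0.027 ] slope -0.001242047326890424
top jaw 111 x [-0.0423 -0.0373 -0.0323] z 0.0196 yr [-0.1171  0.0269] slope 0.005207323918381528
ribs y [-0.0438 -0.0437 -0.0436 -0.0044 -0.0042 -0.0038]
scene fence 101 x [0.0173 0.0234 0.0288] z 0.0233 yr [-0.1176  0.0257] slope 0.000496754022112237
scene jaw 87 x [-0.0409 -0.036  -0.0304] z 0.0236 yr [-0.1167  0.027 ] slope -0.0003893093143532872
ribs y [-0.0858 -0.0061]
```

View pics/p2_top.png

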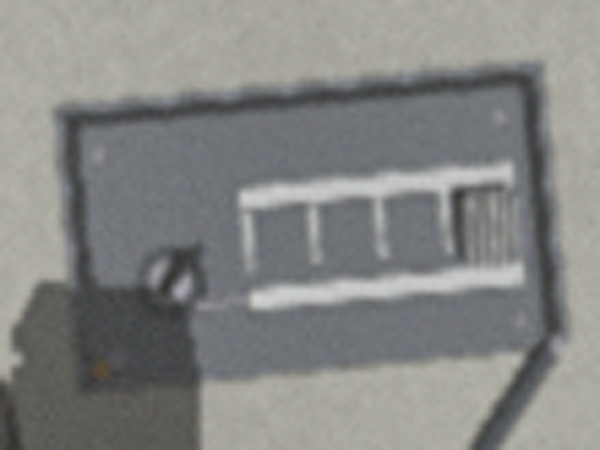

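The bars put the bay about 3.4 mm nearer the robot than my wall fit did, and both cameras agree with the touch. I'll correct the pose, regrip the tilted module and seat it.

```bash
sed -i 's/^BAY=.*/BAY=np.array([.6074,.0030,.1035])/' rob.py; sed -i 's/t=b2w(-.003,pocket_y)/t=b2w(-.004,pocket_y)/; s/env.movel(\[\*t,.112\],.15); //; s/env.movel(\[\*t,.0975\],.05,stop_force=6)/(env.movel([*t,.125],.2),env.movel([*t,.0975],.06,stop_force=6))/' mods.py
python3 - <<'E'
from rob import *
a=BAY[2]; xy=b2w(-.008,-.105)
env.grip(.07,30); go(xy,.22,pick_yaw(xy,.1,a)); 
print(env.movel([*xy,.106],.12,stop_force=6)); st("down")
env.grip(0,30); st("grip"); env.grip(0,50)
up(.14,.1); st("up")
t=b2w(-.004,-.105); env.movel([*t,.14],.1); st("over")
print(env.movel([*t,.0995],.05,stop_force=6)); st("placed"); 
E
```

```text
False
down t 22.92 p [ 0.6108 -0.1025  0.1068] F [-0.2 -0.6 -0.3] T [0.06 0.01 0.02] op 0.0702
grip t 23.27 p [ 0.6106 -0.1024  0.1071] F [-2.6  0.1  5.1] T [ 0.16  0.32 -0.03] op 0.0456
up t 23.98 p [ 0.6109 -0.1022  0.1407] F [-0.6 -0.4 -0.6] T [ 0.05  0.07 -0.07] op 0.045
over t 24.23 p [ 0.6143 -0.1016  0.1395] F [ 0.5  0.8 -1.2] T [-0.04  0.02  0.03] op 0.0446
True
placed t 24.85 p [ 0.614  -0.1019  0.1083] F [-1.5  1.4  8.2] T [ 0.36  0.31 -0.03] op 0.0447
```

```bash
python3 - <<'E'
from loc import *
from rob import *
np.set_printoptions(precision=4,suppress=True)
env.grip(.062,20); st("open")
env.grip(0,30); s=st("close")
env.grip(.062); up(.2)
go([.48,.25],.25,BAY[2])
c,s=np.cos(BAY[2]),np.sin(BAY[2]); R=np.array([[c,-s],[s,c]])
for n in("top","scene"):
    p,W=cloud(n); (u0,u1,v0,v1)=(290,400,125,205) if n=="top" else (225,355,180,280)
    cv2.imwrite(f"pics/p3_{n}.png",cv2.resize(p[v0:v1,u0:u1],(600,450),interpolation=cv2.INTER_CUBIC))
    q=blob(W,b2w(-.004,-.105),.035,.03,.08); L=(q[:,:2]-BAY[:2])@R; k=abs(L[:,1]+.105)<.02; L=L[k]; z=q[k,2]
    for x0 in np.arange(-.03,.025,.01):
        m=(L[:,0]>=x0)&(L[:,0]<x0+.01)
        if m.sum(): print(n,round(x0,3),m.sum(),np.round([np.median(z[m]),z[m].max()],4))
    print(rect(np.c_[L,z]))
E
```

```text
open t 25.17 p [ 0.6134 -0.1014  0.1074] F [-1.3  0.   0.3] T [-0.02 -0.03  0.01] op 0.0621
close t 25.46 p [ 0.6131 -0.1015  0.1079] F [-3.5  0.   4.8] T [0.1  0.6  0.02] op 0.046
top -0.03 26 [0.0494 0.0618]
top -0.02 31 [0.0542 0.0655]
top -0.01 34 [0.0528 0.0674]
top 0.0 37 [0.0547 0.0681]
top 0.01 21 [0.0465 0.0579]
top 0.02 1 [0.0312 0.0312]
(array([-0.0041, -0.1036, -0.0523]), (49.1, 30.2))
scene -0.03 13 [0.0537 0.0581]
scene -0.02 14 [0.0513 0.0598]
scene -0.01 19 [0.0555 0.0647]
scene 0.0 30 [0.0567 0.0692]
scene 0.01 78 [0.0463 0.0676]
scene 0.02 30 [0.0345 0.0541]
(array([-0.    , -0.1055, -0.0123]), (57.0, 29.9))
```

View pics/p3_scene.png

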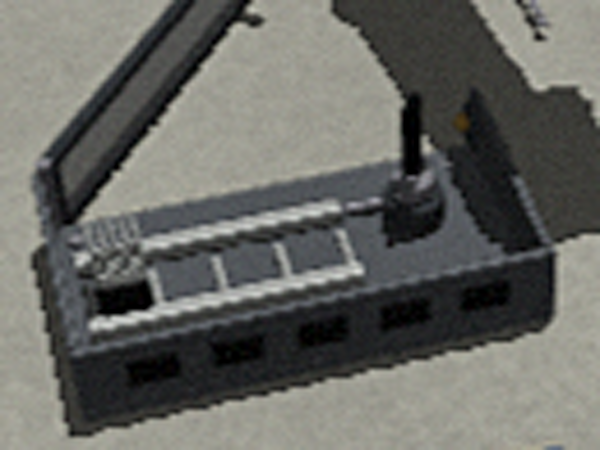

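The scene view shows the module at (110,255) still leaning, with its rear edge on the fence. I'll lift it out, let it settle upright on clear bench, and regrip it square.

```bash
python3 - <<'E'
from mods import *
a=BAY[2]; xy=b2w(-.004,-.105)
env.grip(.07,50); go(xy,.22,a); env.movel([*xy,.108],.15,stop_force=6)
env.grip(0,50); up(.225); st("up")
env.movel([.43,.28,.225],.2,rot=quat(a-.5)); s=st("over")
print(env.movel([.43,.28,.085],.12,stop_force=5)); st("touch")
env.grip(.07); up(.19); env.movel([.45,.1,.25],.25)
print(do((.43,.28),-.105))
E
```

```text
up t 31.33 p [ 0.6137 -0.1015  0.2241] F [-0.  -0.3 -1.4] T [ 0.04  0.01 -0.03] op 0.0447
over t 33.61 p [0.4303 0.2793 0.2251] F [ 0.1 -0.6 -1.4] T [ 0.04  0.02 -0.02] op 0.0444
True
touch t 34.58 p [0.4302 0.2789 0.0978] F [ 0.1  0.3 -2. ] T [-0.02 -0.07 -0.01] op 0.0437
mod [ 0.4384  0.275  -0.4101] (39.2, 30.3) 73
down t 38.43 p [0.4389 0.2749 0.0901] F [-0.5 -0.7  1. ] T [-0.02 -0.01 -0.02] op 0.0624
grip t 38.76 p [0.4389 0.2753 0.0903] F [-0.4  0.3  6.4] T [-0.    0.25  0.04] op 0.0392
over t 41.68 p [ 0.6142 -0.1009  0.2248] F [-0.2  1.  -1.4] T [ 0.04 -0.04 -0.03] op 0.0391
touch (False, True)
placed t 42.77 p [ 0.6146 -0.1016  0.1   ] F [-0.9  0.2  5.6] T [ 0.08  0.1  -0.  ] op 0.0391
end t 43.66 p [ 0.614  -0.1011  0.2006] F [ 0.4  0.5 -0.7] T [-0.03  0.04 -0.01] op 0.0599
True
```

Seated at the expected height (TCP 0.100). Now the other two.

```bash
python3 - <<'E'
from mods import *
if do(MODS[1],-.065): print(do(MODS[0],-.025))
E
```

```text
mod [ 0.5092  0.3934 -0.5416] (39.9, 31.3) 83
down t 46.74 p [0.5098 0.3935 0.0903] F [ 0.3 -0.   0.7] T [ 0.03  0.02 -0.03] op 0.0619
grip t 47.07 p [0.5098 0.3938 0.0906] F [-0.1 -0.5  6.1] T [ 0.05  0.19 -0.01] op 0.0391
over t 50.24 p [ 0.6101 -0.0612  0.2249] F [-0.1  0.  -1.2] T [0.04 0.02 0.03] op 0.0392
touch (False, True)
placed t 51.33 p [ 0.6105 -0.0619  0.1   ] F [-0.2 -0.   4.1] T [ 0.05  0.06 -0.  ] op 0.0392
end t 52.22 p [ 0.6099 -0.0613  0.2006] F [-0.2  0.3  0.2] T [0.02 0.04 0.01] op 0.06
mod [ 0.5199  0.2802 -0.215 ] (39.5, 30.0) 70
down t 54.8 p [0.5204 0.2803 0.0901] F [ 0.1 -0.9  1.3] T [-0.   -0.04  0.01] op 0.0621
grip t 55.12 p [0.5204 0.2805 0.0904] F [-0.8  0.2  5.8] T [-0.03  0.32  0.  ] op 0.0394
over t 57.54 p [ 0.6059 -0.0211  0.2247] F [ 0.6 -0.3  0.4] T [0.02 0.07 0.03] op 0.0395
touch (False, True)
placed t 58.63 p [ 0.6063 -0.0221  0.1001] F [-0.5  0.4  6.9] T [ 0.06  0.18 -0.01] op 0.0392
end t 59.52 p [ 0.6057 -0.0216  0.2005] F [-0.2 -0.9 -0.1] T [-0.01  0.05  0.03] op 0.0596
True
```

```bash
python3 - <<'E'
from loc import *
from rob import *
np.set_printoptions(precision=4,suppress=True)
go([.42,-.15],.3,BAY[2])
c,s=np.cos(BAY[2]),np.sin(BAY[2]); R=np.array([[c,-s],[s,c]])
for n in("top","scene"):
    p,W=cloud(n); cv2.imwrite(f"pics/full4_{n}.png",p)
    for y in(-.105,-.065,-.025):
        q=blob(W,b2w(-.003,y),.033,.044,.075); L=(q[:,:2]-BAY[:2])@R; k=abs(L[:,1]-y)<.019
        print(n,y,k.sum(),rect(np.c_[L[k],L[k]]),"z95",np.percentile(q[k,2],95))
    q=blob(W,b2w(-.02,.085),.03,.075,.125); L=(q[:,:2]-BAY[:2])@R; print("lever",rect(np.c_[L,L]),len(q))
    q=blob(W,(.438,-.317),.05,.035,.065); print("tab in tray",q.mean(0) if len(q) else None,len(q))
    if n=="scene": cv2.imwrite("pics/p4.png",cv2.resize(p[120:290,120:440],(800,425),interpolation=cv2.INTER_CUBIC))
E
```

```text
top -0.105 80 (array([-0.0037, -0.1042,  0.0199]), (40.3, 30.3)) z95 0.05749771865567205
top -0.065 76 (array([-0.0039, -0.0647,  0.0097]), (40.5, 30.4)) z95 0.058618954401854564
top -0.025 71 (array([-0.0042, -0.0242, -0.0674]), (38.5, 29.8)) z95 0.05838528867920086
lever (array([-0.0209,  0.0855, -0.6404]), (19.6, 8.1)) 21
tab in tray None 0
scene -0.105 77 (array([-0.0015, -0.1057, -0.0056]), (43.7, 29.8)) z95 0.060385847999578975
scene -0.065 85 (array([-0.0005, -0.0658, -0.0107]), (42.2, 29.9)) z95 0.05942805496244442
scene -0.025 93 (array([-0.0021, -0.0255, -0.0079]), (43.7, 29.9)) z95 0.05952036899075881
lever (array([-0.0176,  0.0847, -0.6474]), (22.1, 9.2)) 59
tab in tray [ 0.4423 -0.3153  0.0465] 60
```

View pics/p4.png

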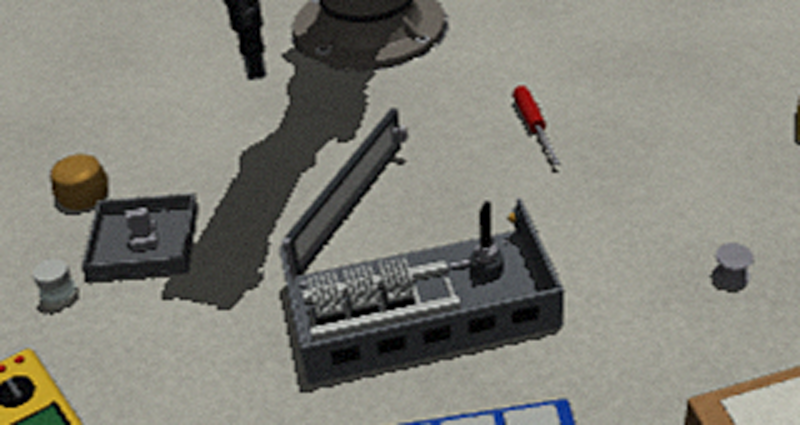

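The scene crop shows three modules standing upright in pockets 0–2 around (355,285). The setting block is in the tray at (142,228), the lever is up at (486,230), and no other module is on the bench. Next is the bolt: the lever yaw puts it at about 0.93 rad, so it needs about 4.07 rad more.

```bash
cat > bolt.py <<'E'
from rob import *
AX=b2w(-.020,.085)
def turn(a_from,a_to,z,step=.35,tmax=None):
    env.grip(.035,60)
    go(AX,.24,a_from); env.movel([*AX,z],.15,stop_force=8); st("at lever")
    env.grip(0,60); s=st("pinched"); T0=s["torque"][2]
    n=int(np.ceil(abs(a_to-a_from)/step))
    for i in range(1,n+1):
        a=a_from+(a_to-a_from)*i/n
        env.movel([*AX,z-.0012*(abs(a-a_from))],.15,rot=quat(a)); s=st(f"a {a:.2f}")
        if tmax and abs(s["torque"][2]-T0)>tmax: print("snug"); break
    env.dwell(.1); env.grip(.035); up(.24); return a
E
python3 - <<'E'
from bolt import *
a0=.926+BAY[2]
for a in(a0,a0-2.1,a0-2.1+np.pi,BAY[2]-.2):
    q=kin.inverse_kinematics([*AX,.145],quat(a)); print(round(a,2),None if q is None else np.round(q,2))
turn(a0,a0-2.1,.145)
E
```

```text
1.03 [-0.74  0.62  0.66  1.93 -0.54  0.77  1.26]
-1.07 [-0.98  0.84  1.08  1.95 -0.92  0.96 -0.51]
2.07 [-0.55  0.55  0.39  1.92 -0.31  0.72  2.09]
-0.1 [-0.89  0.73  0.91  1.94 -0.77  0.86  0.33]
at lever t 62.86 p [0.5793 0.0851 0.1459] F [ 0.8 -0.5 -0.1] T [-0.01  0.02 -0.04] op 0.0352
pinched t 63.21 p [0.579  0.0849 0.1461] F [-1.8 -1.3  6.5] T [-0.4   0.5   0.06] op 0.0071
a 0.73 t 63.66 p [0.579  0.0848 0.1457] F [-2.1 -1.3  6.7] T [-0.52  0.56 -0.1 ] op 0.0073
a 0.43 t 64.11 p [0.5788 0.0846 0.1453] F [-2.2 -2.2  6.6] T [-0.49  0.66 -0.13] op 0.0074
a 0.13 t 64.56 p [0.5787 0.0845 0.1449] F [-2.9 -2.1  7.8] T [-0.59  0.77 -0.09] op 0.0071
a -0.17 t 65.01 p [0.5785 0.0845 0.1445] F [-4.2 -1.1  7.9] T [-0.65  0.89 -0.11] op 0.007
a -0.47 t 65.46 p [0.5784 0.0845 0.1442] F [-4.2 -1.7  8.3] T [-0.55  1.05 -0.07] op 0.007
a -0.77 t 65.91 p [0.5782 0.0846 0.1438] F [-4.4 -1.6  9.1] T [-0.57  1.24 -0.08] op 0.0071
a -1.07 t 66.36 p [0.5781 0.0847 0.1434] F [-5.8 -1.4  8.3] T [-0.39  1.3  -0.13] op 0.0073
```

```bash
python3 - <<'E'
from bolt import *
a=.926+BAY[2]-2.1+np.pi
turn(a,BAY[2]-.12,.1425,step=.3,tmax=.45)
E
python3 - <<'E'
from loc import *
from rob import *
np.set_printoptions(precision=4,suppress=True)
go([.42,-.15],.3,BAY[2])
c,s=np.cos(BAY[2]),np.sin(BAY[2]); R=np.array([[c,-s],[s,c]])
for n in("top","scene"):
    p,W=cloud(n)
    for y in(-.105,-.065,-.025):
        q=blob(W,b2w(-.0,y),.033,.044,.075); L=(q[:,:2]-BAY[:2])@R; k=abs(L[:,1]-y)<.019
        print(n,y,k.sum(),rect(np.c_[L[k],L[k]]),"z95",np.percentile(q[k,2],95))
    q=blob(W,b2w(-.02,.085),.03,.07,.125); L=(q[:,:2]-BAY[:2])@R; print("lever",rect(np.c_[L,L]),len(q),"mean",L.mean(0),q[:,2].max())
    Lb=(W[...,:2]-BAY[:2])@R; m=(p.min(-1)>150)&(Lb[...,1]>-.005)&(Lb[...,1]<.03)&(Lb[...,0]<-.01)&(Lb[...,0]>-.06); print("jaw x (expect -.0265)",np.median(Lb[...,0][m]),m.sum())
    if n=="scene": cv2.imwrite("pics/p5.png",cv2.resize(p[180:280,225:355],(780,600),interpolation=cv2.INTER_CUBIC))
E
```

```text
at lever t 70.62 p [0.5793 0.0854 0.1432] F [-0.4 -0.8  0.1] T [-0.01 -0.   -0.03] op 0.0349
pinched t 70.97 p [0.5794 0.0857 0.1435] F [-0.6 -0.5  6.3] T [0.09 0.12 0.01] op 0.0073
a 1.77 t 71.42 p [0.5795 0.0854 0.1431] F [-0.2 -0.1  6. ] T [-0.13  0.15 -0.06] op 0.0073
a 1.47 t 71.88 p [0.5795 0.085  0.1428] F [ 0.  -1.3  7.3] T [-0.35  0.18 -0.05] op 0.0073
a 1.18 t 72.33 p [0.5794 0.0847 0.1424] F [-0.4 -1.4  6.4] T [-0.46  0.22 -0.13] op 0.0073
a 0.88 t 72.78 p [0.5793 0.0844 0.1421] F [-1.1 -3.   8.3] T [-0.56  0.35 -0.09] op 0.0071
a 0.58 t 73.22 p [0.5791 0.0842 0.1417] F [-2.1 -2.1  7.4] T [-0.74  0.5  -0.07] op 0.0071
a 0.28 t 73.67 p [0.5788 0.0841 0.1413] F [-3.5 -3.3  9.2] T [-0.71  0.76 -0.11] op 0.0069
a -0.02 t 74.12 p [0.5787 0.0842 0.1411] F [-3.7 -4.5 12.1] T [-0.92  1.03  1.37] op 0.007
snug
top -0.105 79 (array([-0.0012, -0.1047, -0.0091]), (39.3, 30.6)) z95 0.058582745749358296
top -0.065 74 (array([-0.001 , -0.0644, -0.0461]), (39.3, 31.2)) z95 0.05706009697117668
top -0.025 70 (array([-0.0013, -0.0245, -0.0016]), (39.6, 30.5)) z95 0.05874425480537513
lever (array([-0.0214,  0.0863, -1.5299]), (18.7, 7.2)) 23 mean [-0.0219  0.0864] 0.10933513527136099
jaw x (expect -.0265) -0.02712167482681188 38
scene -0.105 79 (array([ 0.0022, -0.1055,  0.0044]), (42.7, 30.1)) z95 0.059665734621098615
scene -0.065 87 (array([ 0.0004, -0.0657,  0.009 ]), (44.7, 30.3)) z95 0.05955310384860632
scene -0.025 91 (array([ 0.0021, -0.0255, -0.0007]), (42.6, 30.2)) z95 0.059445268071079825
lever (array([-0.0155,  0.0828,  1.0806]), (17.8, 15.2)) 80 mean [-0.0165  0.0836] 0.11007278292780184
jaw x (expect -.0265) -0.025293148027098512 27
```

View pics/p5.png

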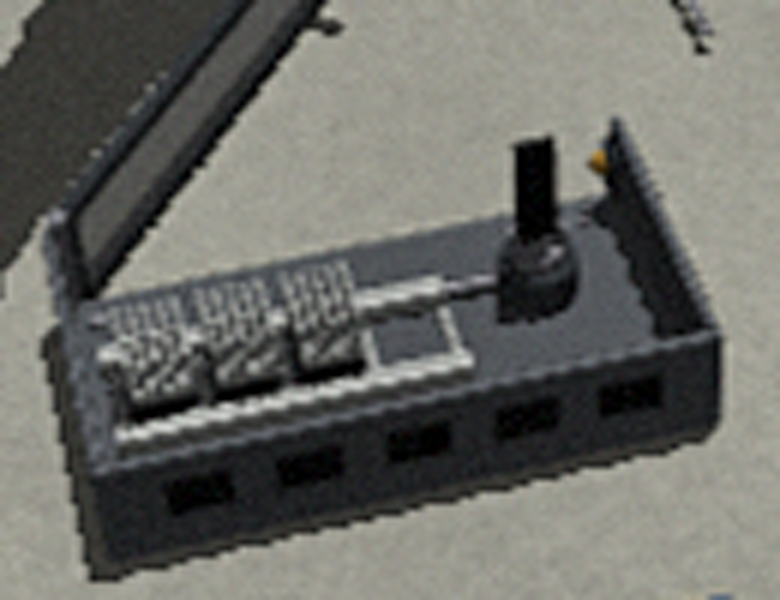

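The bolt is snug: torque jumped to 1.4 N m, the jaw is at about -26 mm, and the blade at (535,190) faces bay +x. Now I'll fold the lever.

```bash
python3 - <<'E'
from bolt import *
P=lambda x:b2w(x,.085); N=env.nose_length; a=BAY[2]
env.grip(0,40); xy=P(-.055); go(xy,.22,a)
env.movel([*xy,N+.080],.2,stop_force=8); st("ready")
print(env.movel([*P(.010),N+.078],.08,stop_force=25)); st("pushed")
up(N+.105); xy=P(.018); env.movel([*xy,N+.105],.15)
print(env.movel([*xy,N+.046],.06,stop_force=14)); st("pressed")
up(.22)
go([.42,-.15],.3,BAY[2]); st()
from loc import *
c,s=np.cos(BAY[2]),np.sin(BAY[2]); R=np.array([[c,-s],[s,c]])
for n in("top","scene"):
    p,W=cloud(n)
    q=blob(W,b2w(.01,.085),.04,.035,.125); L=(q[:,:2]-BAY[:2])@R; k=abs(L[:,1]-.085)<.007
    for x0 in np.arange(-.02,.045,.01):
        m=k&(L[:,0]>=x0)&(L[:,0]<x0+.01)
        if m.sum(): print(n,round(x0,3),m.sum(),round(np.median(q[m,2]),4))
    if n=="scene": cv2.imwrite("pics/p6.png",cv2.resize(p[180:280,225:355],(780,600),interpolation=cv2.INTER_CUBIC))
E
```

```text
ready t 78.36 p [0.5441 0.0806 0.1535] F [0.  0.4 0.2] T [0.03 0.   0.03] op 0.0002
False
pushed t 79.33 p [0.6084 0.0885 0.1507] F [0.8 0.2 0.4] T [-0.01  0.01  0.04] op 0.0001
True
pressed t 80.71 p [0.6174 0.0893 0.1225] F [-3.8  1.5 12.2] T [ 0.17  0.84 -0.01] op 0.0001
 t 82.47 p [ 0.4211 -0.149   0.3001] F [-0.3  0.7  0.9] T [ 0.   -0.09 -0.03] op 0.0005
top -0.02 14 0.0492
top -0.01 14 0.0493
top 0.0 13 0.0498
top 0.01 16 0.0487
top 0.02 11 0.0499
top 0.03 9 0.0477
scene -0.02 11 0.0524
scene -0.01 13 0.0527
scene 0.0 12 0.0525
scene 0.01 12 0.0531
scene 0.02 13 0.0527
scene 0.03 17 0.051
scene 0.04 1 0.048
```

View pics/p6.png

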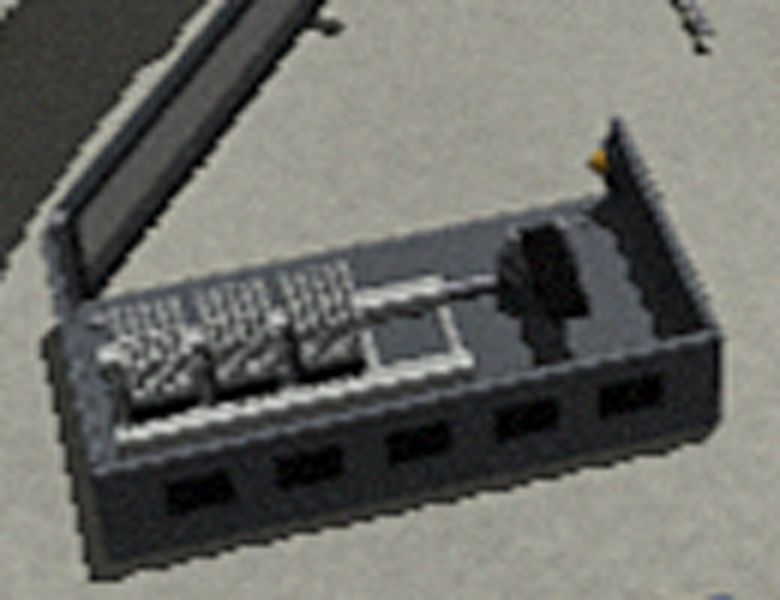

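The lever lies flat, with a level top at 0.050–0.053. Now the door: push the outer face along an arc, moving out to a larger radius for the catch.

```bash
cat > door.py <<'E'
from rob import *
N=env.nose_length
def pose(th,r,d):
    u=np.array([-np.sin(th),np.cos(th)]); n=np.array([np.cos(th),np.sin(th)])
    return b2w(*(np.array([-.079,-.136])+r*u-d*n)), BAY[2]+th
E
python3 - <<'E'
from door import *
Z=N+.03
ths=np.linspace(.85,.09,9); rs=np.linspace(.135,.20,9)
pts=[pose(.88,.13,.036)]+[pose(t,r,.017) for t,r in zip(ths,rs)]
for xy,a in pts: assert kin.inverse_kinematics([*xy,Z],quat(a)) is not None,(xy,a)
xy,a=pts[0]; print(xy); go(xy,.2,a)
print(env.movel([*xy,Z],.15,stop_force=6)); st("start")
for xy,a in pts[1:]:
    h=env.movel([*xy,Z],.1,rot=quat(a),stop_force=15); s=st(f"{a-BAY[2]:.2f} {h}")
    if h: break
E
```

```text
[ 0.41470815 -0.09836742]
False
start t 84.12 p [ 0.4153 -0.0987  0.1032] F [0.8 0.1 0.3] T [ 0.01 -0.03 -0.01] op -0.0004
0.85 False t 84.51 p [ 0.4234 -0.0759  0.1032] F [-1.3 -0.4 -0. ] T [-0.02  0.04  0.01] op -0.0001
0.76 False t 84.83 p [ 0.4233 -0.0601  0.1028] F [ 0.7 -0.5 -0.1] T [-0.05 -0.03 -0.05] op 0.0003
0.66 False t 85.14 p [ 0.426  -0.0435  0.1027] F [-1.1 -0.2 -0.6] T [ 0.   -0.04 -0.04] op 0.0001
0.56 False t 85.47 p [ 0.4307 -0.0266  0.1026] F [ 0.4 -0.6  0.3] T [ 0.01  0.   -0.  ] op 0.0
0.47 False t 85.8 p [ 0.4375 -0.0097  0.1026] F [ 0.5  0.2 -0.3] T [-0.04  0.05 -0.01] op 0.0003
0.38 False t 86.14 p [0.4466 0.0069 0.1026] F [-0.6  0.9  0.9] T [ 0.02 -0.03 -0.02] op -0.0
0.28 False t 86.49 p [0.458  0.0229 0.1026] F [-0.  -0.2 -0.2] T [-0.  0. -0.] op -0.0003
0.18 False t 86.84 p [0.4715 0.0379 0.1026] F [-0.3  0.5 -0.2] T [0.05 0.01 0.02] op -0.0003
0.09 False t 87.2 p [0.4871 0.0518 0.1025] F [-0.3 -0.2  0.3] T [0.03 0.01 0.03] op -0.0003
```

```bash
python3 - <<'E'
from door import *
Z=N+.03
for th,d in((0.045,.017),(0,.017),(0,.013),(0,.009)):
    xy,a=pose(th,.2,d); h=env.movel([*xy,Z],.05,rot=quat(a),stop_force=18); st(f"{th} {d} {h}")
    if h: break
env.dwell(.3); st()
xy,a=pose(0,.2,.07); env.movel([*xy,Z],.1); up(.3); go([.42,-.25],.3,BAY[2])
from loc import *
c,s=np.cos(BAY[2]),np.sin(BAY[2]); R=np.array([[c,-s],[s,c]])
for n in("top","scene"):
    p,W=cloud(n); L=(W[...,:2]-BAY[:2])@R
    m=(W[...,2]>.055)&(W[...,2]<.075)&(L[...,0]<-.06)&(L[...,0]>-.13)&(abs(L[...,1])<.13)
    print(n,m.sum(),"door slope",np.polyfit(L[...,1][m],L[...,0][m],1))
    (u0,u1,v0,v1)=(290,400,125,210) if n=="top" else (225,355,180,280)
    cv2.imwrite(f"pics/p7_{n}.png",cv2.resize(p[v0:v1,u0:u1],(700,540),interpolation=cv2.INTER_CUBIC))
E
```

```text
0.045 0.017 False t 87.53 p [0.4962 0.0543 0.1026] F [0.2 0.4 0. ] T [0.01 0.01 0.03] op -0.0001
0 0.017 False t 87.87 p [0.504  0.0563 0.1022] F [-5.  -0.4  1.6] T [-0.2   0.87 -0.01] op -0.0003
0 0.013 False t 88.12 p [0.5045 0.0563 0.1018] F [-16.1  -2.1  11.3] T [-0.3   2.91 -0.01] op 0.0
0 0.009 False t 88.37 p [0.505  0.0563 0.1013] F [-26.6  -1.5  21.6] T [-0.22  4.89  0.03] op -0.0005
 t 88.67 p [0.505  0.0563 0.1013] F [-26.7  -2.2  20.9] T [-0.3   4.73  0.01] op -0.0001
top 256 door slope [ 0.00112872 -0.07977291]
scene 465 door slope [ 0.00227417 -0.07614509]
```

View pics/p7_top.png

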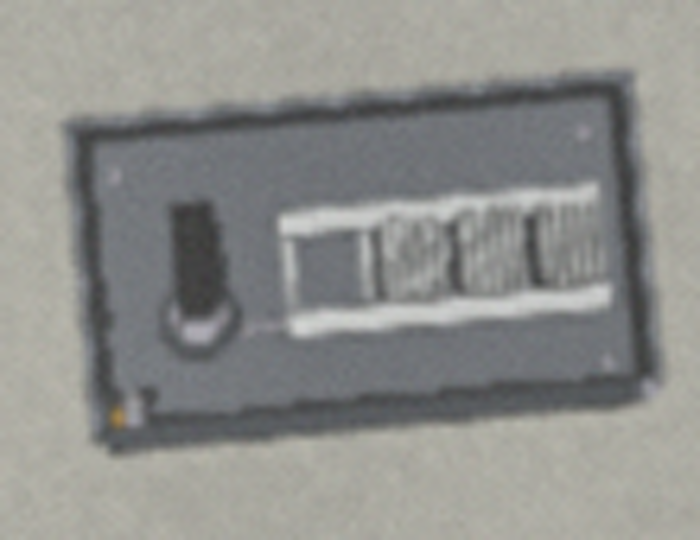

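The door is flush and hit a hard stop at 26 N; its measured slope is about 0.002 rad. The three modules sit square between the bars and the lever is flat at (197,255). I'm handing in.

```bash
python3 - <<'E'
from cell import job,env
print(env.get_state()["time"]); print(job.job_done())
E
```

```text
91.675
the job is handed in; nothing more can be done
None
```

The test bay is ready and I handed the job in at about 92 s. No verdict is reported back.

- **Setting block:** it is in the grey tray, seen there by the scene camera at about (0.44, -0.32). The top camera gave no reading of it in that check, probably because the arm was in the way.
- **Modules:** I found three on the bench, and they stand upright in pockets 0, 1 and 2; pocket 3 is empty. After clamping, their centres measured between -1.3 and +2.2 mm in bay x, and they were square to within 0.05 rad.
- **Bolt, lever and door:**
  - The bolt is snug; torque jumped to 1.4 N m at the stop.
  - The lever is flat, with a level top.
  - The door reached a hard stop at about 26 N and reads within about 0.002 rad of shut.

**What went wrong on the way:**
- My first fit of the bay was about 3.4 mm off in x, so the first module landed tilted on the fence. A first attempt to reseat it in place failed. I took it out, let it stand upright on the bench, corrected the bay position and placed it again.
- One module was knocked about 4 cm aside during the run. Re-measuring before each pick caught it.

The two cameras differ by about 2–3 mm in x. I did not measure the other bench items after the moves, but the arm worked clear of them.

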